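# Tuck the recipe box lid under its lip

## Robot

A 6-joint arm with a two-finger parallel gripper is mounted at the origin on a cart in front of the work surface, level with it; the furniture and walls round the work are solid. World frame = base frame: x ahead of the robot, y to its left, z up, the work surface at z = 0. Lengths are in m, angles in degrees, forces in N, time in s.
With the tool pointing down it reaches from about 0.3 to 0.875 m from the base axis. Payload 6.4 kg.
Tool frame: the origin (TCP) lies at the very end of the fingers, on their centre line; the grasp point (between the pads) lies 19 mm behind it (r.grip_point_offset is the distance from the TCP to the grasp point, in m); z points along the fingers, y is the line along which they close (so a half turn about z gives the same grasp; the last joint's range is limited). The gripper opens to 85 mm and grips with 20 to 120 N. Pads are 22 mm wide; open, the fingers measure 114 mm over their backs; the gripper's body (76 mm by 85 mm) begins 54 mm behind the grasp point. The pads swing forward as they close: fully open they stand 13 mm farther back than shut.
Start: joints at [-83.383, 10.359, 92.074, -0, 77.567, -11.82], TCP at [0.182, -0.545, 0.231] pointing down, gripper open.
Joint ranges: [-171.53, 171.53], [-51.25, 118.39], [17.06, 147.69], [-65.23, 245.23], [0, 150.52], [-178.68, 178.68]. Speed limits (degrees/s): [147.25, 147.25, 172.46, 180, 180, 180].

## Interface

Orientations are given as [roll, pitch, yaw] about the fixed x, y, z axes, in that order (R = Rz(yaw) Ry(pitch) Rx(roll)).
In Python, from cell import r, viewer gives the robot as it stands. The module is installed in compiled form; this text tells all that it offers.
- The arm moves only by the tool send_rows, never from a script. Its argument "steps" is a list that holds one entry, the list of rows, each a list of 5 numbers: the finger opening in mm, from 0 to 85.4, then the shift along the tool's x, y, z in mm, then the turn about the tool's z in rad. A call has exactly 5 rows; each row shifts and turns the commanded pose from where the row before left it, along the tool's axes as they then stand; what a row does not reach is not made up. A row lasts 1/8 s, in which the tool goes at most 62.5 mm and 10.7 degrees, less where a joint would pass 70% of its speed; a pose out of reach is approached as far as the arm can. A call with a gripper value outside its range is refused whole. The fingers move at their own pace and stop on an object; "newtons" is the grip in N (left out, the last holds). Time passes only in rows, so rows that do not move let the fingers close, or fill a call up. It gives the time, the measured TCP pose, the force, the opening and the grip force at its end, in the units of the state.
- r.get_state(): the state, without advancing time (a new reading comes with each control period).
- viewer.camera(name): name is "side" or "top" or "wrist"; returns a dict with "color" (480x640x3 uint8, blue, green, red), "vertical_fov" (degrees; the focal length in pixels is half the picture's height over the tangent of half this angle, whatever the lens; pixels are square), "cx", "cy" (the principal point, pixels), "view" (4x4, takes a point from world to camera coordinates). Camera axes: x right, y up, looking along -z (the intrinsics and any distortion apply to the point x, -y, -z); pixel columns grow to the right and rows downward; lengths in m; the calibration is good to about 2 mm. The wrist camera is an equidistant fisheye: a pixel r from the principal point sees the ray r / f radians off the axis. A picture is of the moment at which its call begins. There is no depth.
- r.job_done(): hands the job in; it is judged then, once.
The state is a dict: "time_s": time; "joints": joint angles; "joint_velocities": joint speeds; "joint_torque": joint torques, N m; "tcp_pos": TCP position; "orientation": TCP orientation; "force": force on the tool from outside, world axes, zero at the start; "moment": the same for the moment, N m; "width": finger opening in m; "grip_force": force on a finger pad.
Only numpy, scipy, OpenCV 4.12 (cv2) and the standard library are available. Lean on these libraries where they do the work, as an engineer would, in place of code of your own. Each camera call takes 0.05 s, during which the arm holds its last target. There are 200 camera calls.

## Task

Close the blue recipe-card box: push its white hinged lid over with your fingertips until it lies flat, press it down and push it along by the red ridge until it is fully home with its edge tucked beneath the steel lip, so that it stays shut when you let go. Push gently and never pinch the lid, and leave the things standing round the box where they are.

Things in the scene. Friction and masses are not known exactly. Their poses are not given: they have to be found in the camera images.
- card_box: Blue recipe-card box, firmly fixed to the worktop, 150 mm long (own x) by 120 mm wide (own y), rim 60 mm high, open on top. Origin at the centre of its underside; own z up; own +x points from the hinge end towards the lip end.
- hinge_pin (a point): Centre of the lid's steel hinge pin (runs along the box's own y), 63 mm above the worktop, at box x = -70 mm as long as the lid is not slid. The pin rides in slots, so lid and pin together can slide up to 14 mm towards the lip.
- lip_edge (a point): Middle of the front edge of the retaining lip: a steel bracket 70 mm wide on the end wall opposite the hinge, at box x = +66 mm; underside of the lip 70 mm, its top 74 mm above the worktop (plus a small flared edge to 77 mm). The lip overhangs from x = 66 to 84 mm; its upright's inner face is at 80 mm.
- ridge (a point): Middle of the top of the red thumb ridge on the lid's upper (outer) face: 56 mm wide along the box's y, 6 mm thick, standing 8 mm proud of the face; its centreline lies 95 mm from the hinge pin, 37 mm from the lid's free edge. Turns with the lid.
- lid_edge (a point): Middle of the lid's free edge, 132 mm from the hinge pin (mid-thickness). The lid is a white flap 114 mm wide and 4 mm thick; shut, its upper face is 65 mm above the worktop and its free edge is 4 mm short of the lip until it is slid.
- lid (a joint): Angle of the white lid, rad: 0 = folded flat on the box, pi/2 = upright, stop at 1.95 = leaning back beyond the hinge end. The outer face with the ridge looks away from the lip when the lid is upright. Springy crease: about 0.1 N m opens it from flat, almost none near 1.9; let go when flat and not tucked, it springs up again to about 1.4.
- pin (a joint): How far lid and hinge pin are slid along the slots towards the lip, m: 0 = back, 0.014 = fully home (free edge 10 mm under the lip). Stays where it is left; moves at about 2.5 N. If it is slid forward while the lid is still up, the lid comes down on top of the lip and must be slid back first.
- salt: Small clear salt shaker with a grey cap, 44 mm across, 90 mm tall, close beside the box; loose, to be left alone. Origin at the centre of its underside.
- spice_jar: Spice jar with a dark brown cap, 44 mm across, 96 mm tall, close beside the box; loose, to be left alone. Origin at the centre of its underside.
- mug: Green mug, 86 mm across, 118 mm with its handle, 96 mm tall; loose, to be left alone. Origin at the centre of its underside.
- yoghurt: White yoghurt pot, 72 mm across, 71 mm tall; loose, to be left alone. Origin at the centre of its underside.
- sugar: Sugar jar with a yellow cap, 63 mm across, 110 mm tall; loose, to be left alone. Origin at the centre of its underside.
Mind the look-alikes: they are no part of the job. Leave any pink look-alike of the card_box alone.

How it is judged:
By the outcome, as a careful person would: the job done as asked, in the order asked, and still so for the second after the job is handed in, with the robot touching nothing.
It also fails if it takes over 40 s, if anything falls off the work surface, if the arm or the gripper's body presses on something with over 40 N, if the wrist force passes 120 N, or if a joint passes its speed limit or range.

## Working session

There is one attempt and no reset: what is moved stays moved. The work goes in short steps, Python scripts to look and compute and a tool call to move; the robot and the scene stay as the last step left them, time stands still between calls to the robot, and variables do not carry over. Pictures are saved under pics/ and viewed, at most 10 in all, crops included, and the job is handed in when it is done.

Besides the shell and the picture viewer there is one more tool, called as name(argument=value, ...) on one line, values as JSON. send_rows: Moves the arm, as the interface text tells. Its arguments: {"type":"object","properties":{"steps":{"type":"array","items":{"type":"array","items":{"type":"array","items":{"type":"number"}}}},"newtons":{"type":"number"}},"required":["steps"]}

```bash
mkdir -p pics
cat > h.py <<'E'
import numpy as np,cv2
from cell import r,viewer
def snap(n,f):
    c=viewer.camera(n); cv2.imwrite('pics/'+f+'.png',c['color']); np.savez('pics/'+f+'.npz',**{k:c[k] for k in('vertical_fov','cx','cy','view')}); return c
def load(f): return np.load('pics/'+f+'.npz')
def ray(c,u,v):
    fl=240/np.tan(np.radians(float(c['vertical_fov']))/2)
    d=np.array([(u-c['cx'])/fl,-(v-c['cy'])/fl,-1]); V=np.array(c['view']); R=V[:3,:3]
    return -R.T@V[:3,3],R.T@d
def atz(c,u,v,z):
    o,d=ray(c,u,v); return o+d*(z-o[2])/d[2]
def proj(c,p):
    fl=240/np.tan(np.radians(float(c['vertical_fov']))/2)
    V=np.array(c['view']); q=V[:3,:3]@np.array(p)+V[:3,3]
    return c['cx']+fl*q[0]/-q[2], c['cy']-fl*q[1]/-q[2]
E
python3 - <<'E'
from h import *
for n in('top','side'):
    c=snap(n,n+'0'); print(n,c['vertical_fov'],c['cx'],c['cy'],np.round(c['view'],3).tolist())
s=r.get_state(); print(s['tcp_pos'],s['orientation'],s['width'],s['force'])
E
```

```text
top 54.02918183582124 320.35044745430923 237.92809978250676 [[-0.021, -1.0, 0.002, 0.102], [0.993, -0.021, 0.117, -0.517], [-0.117, 0.004, 0.993, -0.985], [0.0, 0.0, 0.0, 1.0]]
side 45.28308561975646 315.00229223700677 240.8897153499319 [[-0.997, 0.081, 0.001, 0.515], [-0.039, -0.488, 0.872, -0.021], [0.071, 0.869, 0.49, -1.488], [0.0, 0.0, 0.0, 1.0]]
[ 0.18181363 -0.54497244  0.2304809 ] [-1.79910281e+02 -1.88927272e-02  1.84384057e+01] 0.08562605806481258 [ 0.10554537 -0.17010273 -0.37705762]
```

View pics/top0.png

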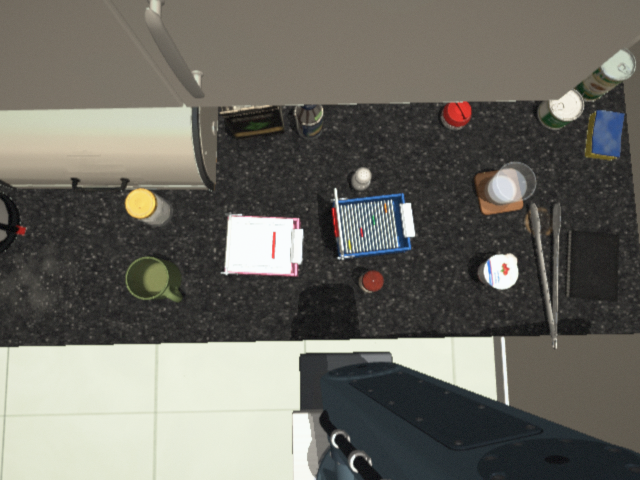

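View pics/side0.png

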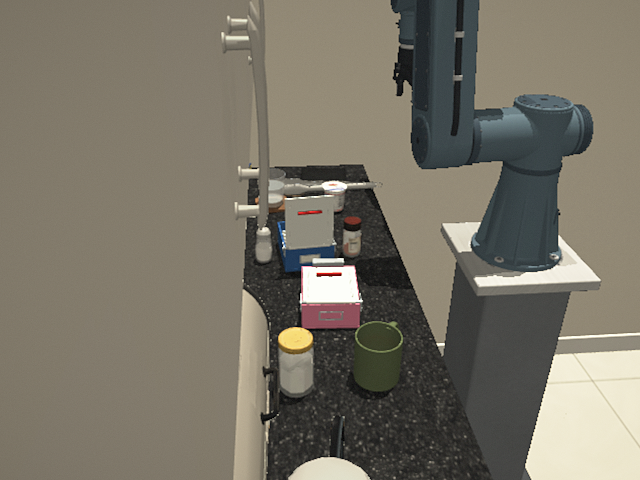

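Run:
```python
from h import *
im=cv2.imread('pics/top0.png'); cv2.imwrite('pics/c1.png',cv2.resize(im[150:310,310:430],None,fx=5,fy=5,interpolation=cv2.INTER_CUBIC)[:, :][0:600] if 0 else cv2.resize(im[160:300,310:430],None,fx=4.2,fy=4.2,interpolation=cv2.INTER_CUBIC))
im=cv2.imread('pics/side0.png'); cv2.imwrite('pics/c2.png',cv2.resize(im[180:290,240:380],None,fx=5,fy=5,interpolation=cv2.INTER_CUBIC))
```

```text
(no output)
```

View pics/c1.png

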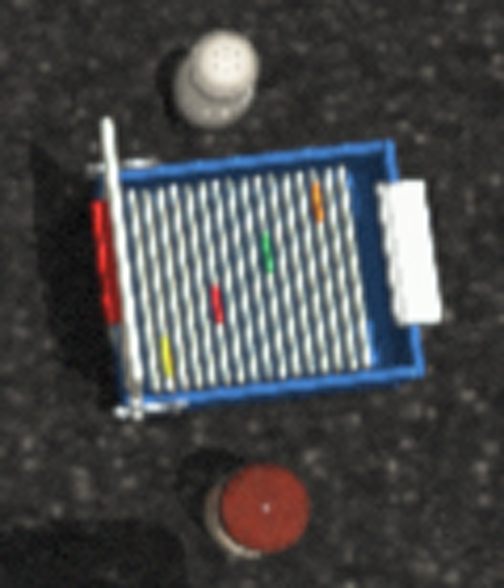

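View pics/c2.png

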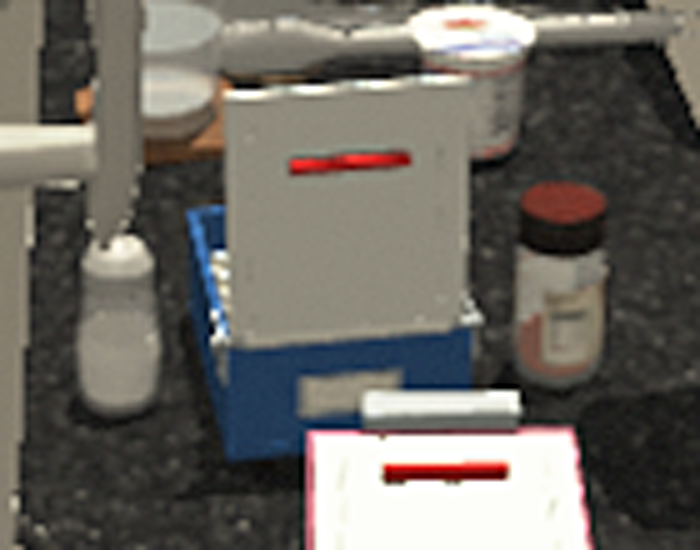

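Run:
```python
from h import *
c=load('top0');s=load('side0')
f=lambda u,v:(310+u/4.2,160+v/4.2)
A=atz(c,*f(394,142),.06);B=atz(c,*f(422,374),.06);H1=atz(c,*f(92,167),.063);H2=atz(c,*f(118,411),.063)
L1=atz(c,*f(378,183),.075);L2=atz(c,*f(398,324),.075)
print(A,B,np.linalg.norm(A-B),H1,H2,L1,L2)
ax=((A+B)-(H1+H2))/2; print('len hinge->outer end',np.linalg.norm(ax[:2]))
u=ax[:2]/np.linalg.norm(ax[:2]); print('yaw ax',np.degrees(np.arctan2(u[1],u[0])))
w=(A-B)[:2];print('yaw from width',np.degrees(np.arctan2(w[1],w[0]))-90, 'pin', np.degrees(np.arctan2(*(H1-H2)[:2][::-1]))-90)
ctr=(A+B)[:2]/2-u*.075; ctr2=(H1+H2)[:2]/2+u*.070; print('ctr',ctr,ctr2)
# lid angle from side ridge & top lid edge
hp=np.r_[(H1+H2)[:2]/2,.063]
for th in(1.3,1.35,1.4,1.45,1.5,1.55,1.6,1.7):
    d=np.r_[u*np.cos(th),np.sin(th)]; n=np.r_[-u*np.sin(th),np.cos(th)]
    e=hp+d*.132; rd=hp+d*.095+n*.010
    pc=np.array(proj(c,e)); pr=np.array(proj(c,rd))
    print(th,np.round((pc-[310,160])*4.2),np.round((pr-[310,160])*4.2),'side',np.round((np.array(proj(s,e))-[240,180])*5),np.round((np.array(proj(s,rd))-[240,180])*5))
for n,(a,b),z in(('salt',(224,62),.09),('jar',(264,508),.096)): print(n,atz(c,*f(a,b),z))
```

```text
[ 0.60630894 -0.0877202   0.06      ] [ 0.48870556 -0.09670741  0.06      ] 0.11794628967716174 [0.59608927 0.0648361  0.063     ] [0.4732596  0.05494734 0.063     ] [ 0.58267847 -0.07613028  0.075     ] [ 0.51223295 -0.08306222  0.075     ]
len hinge->outer end 0.1526459052993174
yaw ax -85.17750058571204
yaw from width -85.62996886838242 pin -85.39716235997197
ctr [ 0.54120206 -0.01747931] [ 0.54055928 -0.00986047]
1.3 [195. 240.] [147. 256.] side [334.  62.] [341. 144.]
1.35 [181. 241.] [136. 257.] side [336.  65.] [342. 148.]
1.4 [166. 242.] [126. 258.] side [338.  68.] [344. 151.]
1.45 [151. 243.] [115. 259.] side [340.  72.] [345. 155.]
1.5 [136. 244.] [105. 260.] side [342.  77.] [347. 160.]
1.55 [121. 246.] [ 94. 261.] side [345.  82.] [349. 165.]
1.6 [106. 247.] [ 84. 262.] side [347.  88.] [350. 171.]
1.7 [ 76. 251.] [ 63. 265.] side [352. 103.] [354. 184.]
salt [ 6.41700691e-01 -3.59486066e-04  9.00000000e-02]
jar [ 0.42321474 -0.01182829  0.096     ]
```

send_rows(steps=[[[0,40,-38,-10,-0.1663],[0,46,-31,-10,-0.1663],[0,50,-23,-10,-0.1663],[0,53,-14,-10,-0.1663],[0,55,-5,-10,-0.1663]]], newtons=20)

```text
time_s: 0.72
tcp_pos: [0.312, -0.3004, 0.2813]
orientation: [-180.0, -0.0, 66.4]
force: [0.3, -0.6, 0.5]
width: -0.0002
grip_force: 0.0
```

send_rows(steps=[[[0,55,4,0,-0.1663],[0,53,13,0,-0.1663],[0,51,21,0,-0.1663],[0,46,29,0,0],[0,46,29,0,0]]])

```text
time_s: 1.35
tcp_pos: [0.4393, -0.0582, 0.2812]
orientation: [180.0, 0.0, 94.7]
force: [1.1, 0.2, 0.0]
width: -0.0
grip_force: 0.0
```

send_rows(steps=[[[0,44,26,0,0],[0,44,26,0,0],[0,44,26,0,0],[0,40,24,0,0],[0,0,0,0,0]]])

```text
time_s: 1.98
tcp_pos: [0.5268, 0.1224, 0.2804]
orientation: [-179.9, -0.0, 94.9]
force: [-0.1, -0.2, 0.5]
width: 0.0003
grip_force: 0.0
```

Run:
```python
from h import *
s=r.get_state(); print(s['tcp_pos'],s['orientation'],s['force'])
a=snap('top','top1')['color'];b=snap('side','side1')['color'];w=snap('wrist','w1')['color']
A=cv2.resize(a[140:300,290:430],None,fx=3,fy=3);B=cv2.resize(b[130:290,240:370],None,fx=3,fy=3)
cv2.imwrite('pics/c3.png',np.hstack([A,B]))
```

```text
[0.5267784  0.12235972 0.28044674] [-1.79929578e+02 -3.66803395e-02  9.48943046e+01] [-0.12122929 -0.1891545   0.48332135]
```

View pics/c3.png

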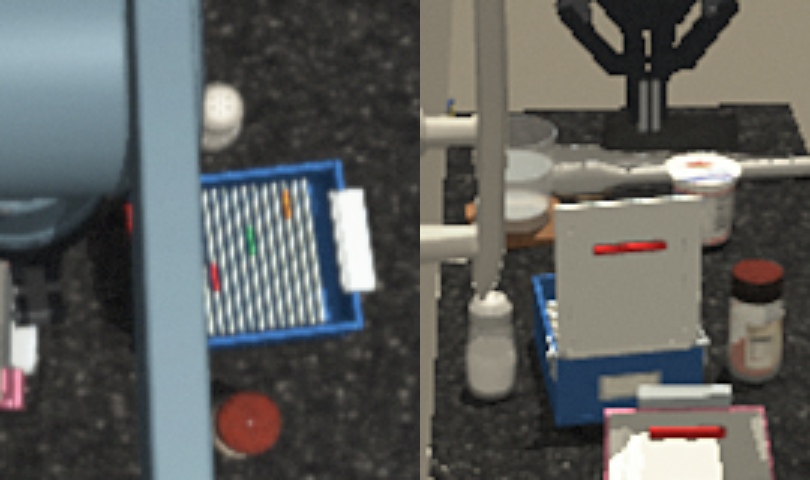

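send_rows(steps=[[[0,0,3,46,0],[0,0,0,46,0],[0,0,0,45,0],[0,-15,0,0,0],[0,-15,0,0,0]]])

```text
time_s: 2.75
tcp_pos: [0.5331, 0.0882, 0.1462]
orientation: [179.9, 0.0, 94.6]
force: [-0.5, -0.5, 0.3]
width: -0.0
grip_force: 0.0
```

send_rows(steps=[[[0,-8,0,0,0],[0,-8,0,0,0],[0,-6,0,0,0],[0,-6,0,0,0],[0,-4,0,1,0]]])

```text
time_s: 3.38
tcp_pos: [0.5347, 0.058, 0.1434]
orientation: [180.0, -0.0, 94.7]
force: [-0.6, -0.8, 0.5]
width: 0.0002
grip_force: 0.2
```

send_rows(steps=[[[0,-10,0,2,0],[0,-8,0,3,0],[0,-7,0,3,0],[0,-7,0,4,0],[0,-6,0,4,0]]])

```text
time_s: 4.0
tcp_pos: [0.5377, 0.0198, 0.127]
orientation: [-180.0, -0.0, 94.7]
force: [0.3, -0.1, 0.7]
width: 0.0001
grip_force: 0.3
```

Run:
```python
from h import *
s=r.get_state(); print(s['tcp_pos'],s['force'])
b=snap('side','side2')['color'];w=snap('wrist','w2')['color']
B=cv2.resize(b[130:290,240:370],None,fx=3,fy=3)
cv2.imwrite('pics/c4.png',np.hstack([B,cv2.resize(w,None,fx=.62,fy=1)[:480]])[:, :800])
```

```text
[0.53770553 0.01981077 0.1269657 ] [ 0.27658312 -0.1488001   0.70159999]
```

View pics/c4.png

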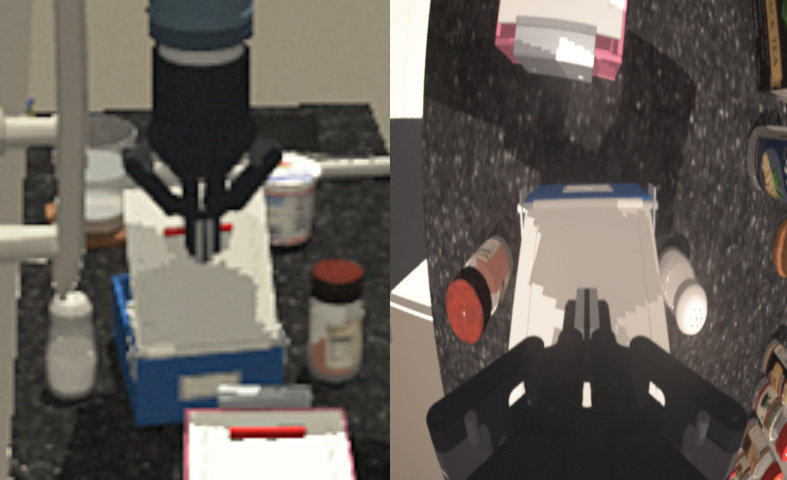

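send_rows(steps=[[[0,-6,0,5,0],[0,-6,0,6,0],[0,-5,0,6,0],[0,-4,0,7,0],[0,-3,0,5,0]]])

```text
time_s: 4.72
tcp_pos: [0.5396, -0.0039, 0.0977]
orientation: [-180.0, -0.0, 94.7]
force: [0.0, 0.5, 0.4]
width: 0.0001
grip_force: 0.5
```

send_rows(steps=[[[0,-2,0,6,0],[0,-2,0,5,0],[0,-1,0,6,0],[0,-1,0,4,0],[0,-1,0,4,0]]])

```text
time_s: 5.35
tcp_pos: [0.5401, -0.0104, 0.073]
orientation: [-180.0, -0.0, 94.7]
force: [0.3, 0.7, 0.7]
width: -0.0004
grip_force: 0.6
```

send_rows(steps=[[[0,0,0,3,0],[0,0,0,3,0],[0,0,0,1.5,0],[0,0,0,0,0],[0,0,0,0,0]]])

```text
time_s: 5.98
tcp_pos: [0.5402, -0.0105, 0.0658]
orientation: [-180.0, -0.0, 94.7]
force: [0.2, -1.3, 1.6]
width: -0.0001
grip_force: 0.3
```

Run:
```python
from h import *
s=r.get_state(); print(s['tcp_pos'],s['force'])
b=snap('side','side3')['color'];w=snap('wrist','w3')['color']
B=cv2.resize(b[170:290,240:370],None,fx=3.5,fy=4)
cv2.imwrite('pics/c5.png',np.hstack([B,cv2.resize(w[:,150:490],None,fx=1,fy=1)])[:, :800])
```

```text
[ 0.540158   -0.01053979  0.06578906] [ 0.19741593 -1.32492303  1.64614554]
```

View pics/c5.png

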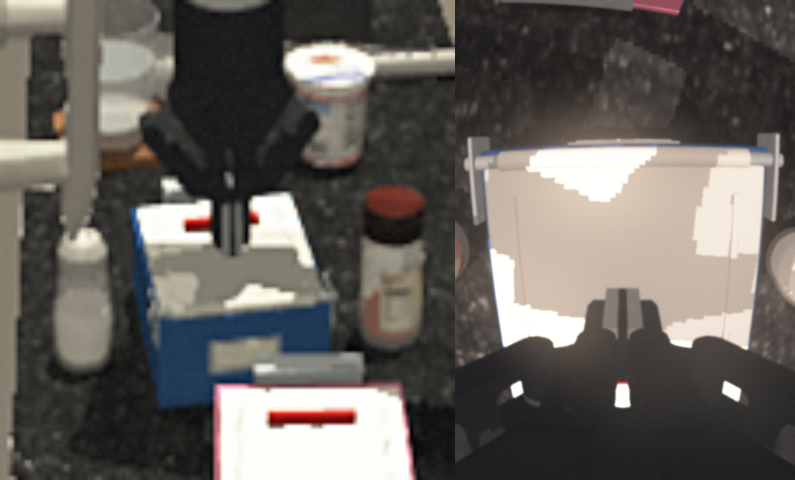

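send_rows(steps=[[[0,0,0,0.7,0],[0,0,0,0.5,0],[0,-2,0,0,0],[0,-2,0,0,0],[0,-2,0,0,0]]])

```text
time_s: 6.7
tcp_pos: [0.5408, -0.0165, 0.0647]
orientation: [180.0, -0.0, 94.7]
force: [-0.5, 2.1, 4.0]
width: 0.0001
grip_force: 2.1
```

send_rows(steps=[[[0,-2,0,0,0],[0,-2,0,0,0],[0,-2,0,0,0],[0,-1,0,0,0],[0,0,0,0,0]]])

```text
time_s: 7.32
tcp_pos: [0.5414, -0.0238, 0.0647]
orientation: [180.0, 0.0, 94.7]
force: [-0.4, 1.6, 4.4]
width: -0.0004
grip_force: 2.3
```

send_rows(steps=[[[0,-1.5,0,0,0],[0,-1.5,0,0,0],[0,-1.5,0,0,0],[0,-1.5,0,0,0],[0,0,0,0,0]]])

```text
time_s: 7.95
tcp_pos: [0.5418, -0.0294, 0.0646]
orientation: [-180.0, -0.0, 94.7]
force: [0.2, 2.2, 4.5]
width: 0.0
grip_force: 2.5
```

send_rows(steps=[[[0,-1.5,0,0,0],[0,-1.5,0,0,0],[0,-1.5,0,0,0],[0,-1,0,0,0],[0,0,0,0,0]]])

```text
time_s: 8.57
tcp_pos: [0.5422, -0.0352, 0.0646]
orientation: [-180.0, 0.0, 94.7]
force: [-0.3, 3.5, 5.1]
width: 0.0003
grip_force: 2.3
```

send_rows(steps=[[[0,-1,0,0,0],[0,-1,0,0,0],[0,-1,0,0,0],[0,-1,0,0,0],[0,0,0,0,0]]])

```text
time_s: 9.2
tcp_pos: [0.5425, -0.0392, 0.0646]
orientation: [-180.0, 0.0, 94.7]
force: [-1.2, 3.1, 4.0]
width: -0.0001
grip_force: 2.1
```

Run:
```python
from h import *
s=r.get_state(); print(s['tcp_pos'],s['force'])
b=snap('side','side4')['color'];w=snap('wrist','w4')['color'];t=snap('top','top4')['color']
B=cv2.resize(b[190:260,265:340],None,fx=6,fy=6)
W=w[:420,150:490]
cv2.imwrite('pics/c6.png',np.hstack([B,W])[:, :800])
```

```text
[ 0.54253902 -0.03918483  0.06458027] [-1.16952095  3.09800303  3.99943069]
```

View pics/c6.png

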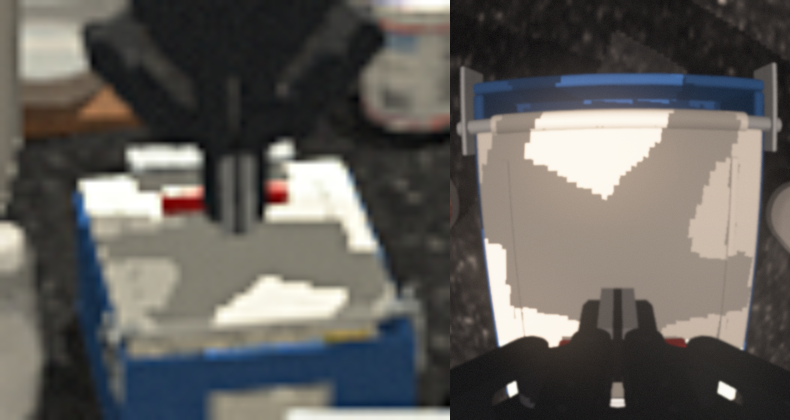

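send_rows(steps=[[[0,-1,0,0,0],[0,-1,0,0,0],[0,-1,0,0,0],[0,0,0,0,0],[0,0,0,0,0]]])

```text
time_s: 9.98
tcp_pos: [0.5428, -0.0421, 0.0646]
orientation: [-180.0, 0.0, 94.7]
force: [0.1, 2.5, 3.3]
width: 0.0
grip_force: 1.9
```

send_rows(steps=[[[0,-1,0,0,0],[0,-1,0,0,0],[0,0,0,0,0],[0,0,0,0,0],[0,0,0,0,0]]])

```text
time_s: 10.6
tcp_pos: [0.5428, -0.043, 0.0645]
orientation: [-180.0, -0.1, 94.7]
force: [0.8, 5.9, 3.0]
width: -0.0005
grip_force: 4.5
```

send_rows(steps=[[[0,-1,0,0,0],[0,-0.5,0,0,0],[0,0,0,0,0],[0,0,0,0,0],[0,0,0,0,0]]])

```text
time_s: 11.22
tcp_pos: [0.5426, -0.0432, 0.0643]
orientation: [-180.0, -0.2, 94.7]
force: [0.6, 12.6, 5.3]
width: 0.0001
grip_force: 6.9
```

send_rows(steps=[[[0,1.8,0,-0.5,0],[0,0.4,0,-1,0],[0,0.5,0,-4,0],[0,2,0,-10,0],[0,2,0,-20,0]]])

```text
time_s: 11.85
tcp_pos: [0.5419, -0.0393, 0.1003]
orientation: [-179.9, 0.0, 94.6]
force: [0.3, -0.0, -0.2]
width: 0.0002
grip_force: 0.0
```

send_rows(steps=[[[0,0,0,-40,0],[0,0,0,-50,0],[0,50,0,-40,0],[0,60,0,0,0],[0,60,0,0,0]]])

```text
time_s: 12.48
tcp_pos: [0.5293, 0.1301, 0.2311]
orientation: [179.8, 0.1, 94.6]
force: [0.9, 0.4, -0.5]
width: -0.0003
grip_force: 0.0
```

Run:
```python
from h import *
s=r.get_state(); print(s['tcp_pos'],s['force'])
b=snap('side','side5')['color'];w=snap('wrist','w5')['color'];t=snap('top','top5')['color']
B=cv2.resize(b[190:260,265:340],None,fx=5,fy=5)
T=cv2.resize(t[160:300,310:430],None,fx=3,fy=2.5)
cv2.imwrite('pics/c7.png',np.hstack([B,T])[:, :800])
```

```text
[0.52930218 0.13008459 0.23107984] [ 0.9282162   0.42233652 -0.49407335]
```

View pics/c7.png

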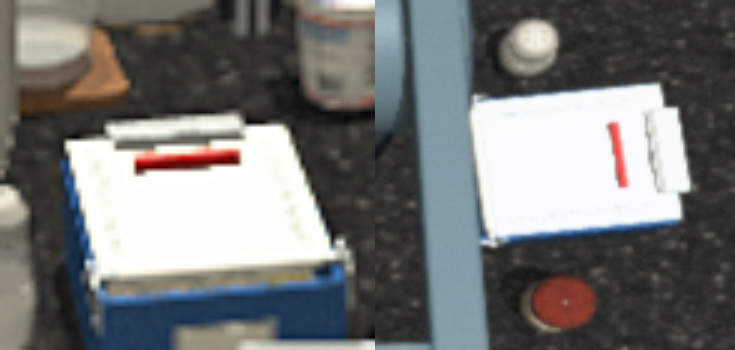

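```bash
python3 -c "
from h import *
print(r.job_done())"
```

```text
the job is handed in; nothing more can be done
None
```

The blue recipe-card box is shut: its lid lies flat, slid fully home with its edge under the steel lip, and it stayed down after I let go. Nothing round the box looked disturbed in the pictures, and the job is handed in (12.5 s of robot time).

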